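# Load a ceramic collar set on its shipping spindle

## Robot

A 6-joint arm with a two-finger parallel gripper is mounted at the origin on the work surface. World frame = base frame: x ahead of the robot, y to its left, z up, the work surface at z = 0. Lengths are in m, angles in degrees, forces in N, time in s.
With the tool pointing down it reaches from about 0.4 to 0.825 m from the base axis. Payload 7 kg.
Tool frame: the origin (TCP) lies at the very end of the fingers, on their centre line; the grasp point (between the pads) lies 19 mm behind it (ctrl.grip_point_offset is the distance from the TCP to the grasp point, in m); x points along the fingers, z is the direction in which the jaws open and shut, and the axes are right-handed (so a half turn about x gives the same grasp; the last joint's range is limited). The gripper opens to 88 mm and grips with 3 to 60 N. Pads are 19 mm wide; open, the fingers measure 130 mm over their backs; the gripper's body (78 mm by 193 mm) begins 47 mm behind the grasp point.
Start: joints at [80.048, 20.546, 0.682, 0, -70.136, -16.507], TCP at [0.301, 0.604, 0.227] pointing down, gripper open.
Joint ranges: [-176.03, 176.03], [-82.01, 121.73], [-58.28, 71.71], [-173.87, 95.51], [-174.79, -0.11], [-173.66, 173.66]. Speed limits (degrees/s): [136.94, 136.94, 172.46, 180, 180, 180].

## Interface

Orientations are given as [roll, pitch, yaw] about the fixed x, y, z axes, in that order (R = Rz(yaw) Ry(pitch) Rx(roll)).
In Python, from plant import get_obs, snapshot, calibration, close_job, ctrl gives the robot as it stands.
- The arm moves only by the tool move_arm, never from a script. Its argument "commands" is a list that holds one entry, the list of rows, each a list of 4 numbers: the shift along the tool's x, y, z in cm, then the turn about the tool's x in rad. In form: [[[dx, dy, dz, spin], ...]]. A call has 1 to 8 rows; each row shifts and turns the commanded pose from where the row before left it, along the tool's axes as they then stand; what a row does not reach is not made up. A row lasts 1/10 s, in which the tool goes at most 50 mm and 8.59 degrees, less where a joint would pass 70% of its speed; a pose out of reach is approached as far as the arm can. A call with a gripper value outside its range is refused whole. "jaw" is the finger opening in cm, from 0 to 8.76, set as the call begins (left out, the last holds). The fingers move at their own pace and stop on an object; the grip force is fixed at half the most. Time passes only in rows, so rows that do not move let the fingers close. It gives the time, the measured TCP pose, the force and the opening at its end, in the units of the state.
- get_obs(): the state, without advancing time (a new reading comes with each control period).
- snapshot(name): name is "side" or "top" or "wrist"; returns (picture, depth): 480x640x3 uint8, red, green, blue; 480x640 float32, m along the optical axis (not along the pixel's ray), 0 where there is no reading.
- calibration(name): a dict with "mtx" (3x3 intrinsics, pixels), "k1" (the pictures are not rectified: a ray, as slopes to the right and down, at radius r is drawn at 1 + k1 r^2 times it, then the intrinsics apply), "T" (4x4, takes a point from camera to world coordinates); the wrist camera has in their place "tool_from_camera" (4x4, takes a point from camera to tool coordinates, whose origin is the TCP and whose axes are the tool frame's). Camera axes: x right, y up, looking along -z (the intrinsics and any distortion apply to the point x, -y, -z); pixel columns grow to the right and rows downward; lengths in m; the calibration is good to about 2 mm. A picture is of the moment at which its call begins: read the wrist's pose just before it. calibration takes no time and is no camera call.
- close_job(): hands the job in, once; it reports no verdict.
The state is a dict: "clock": time; "joint_pos": joint angles; "qvel": joint speeds; "tau": joint torques, N m; "tool_pos": TCP position; "orientation": TCP orientation; "force": force on the tool from outside, world axes, zero at the start; "moment": the same for the moment, N m; "opening": finger opening in m.
Only numpy, scipy, OpenCV 4.12 (cv2) and the standard library are available. Lean on these libraries where they do the work, as an engineer would, in place of code of your own. Each camera call takes 0.05 s, during which the arm holds its last target. There are 200 camera calls.

## Task

Load the shipping spindle: lower the green ceramic collar, then the white one, down the post until each is fully home, then add whichever of the two cork spacer rings fills the height left below the keeper arm, and swing the yellow keeper arm fully shut over the stack. Lower the ceramics, do not drop them, and leave the other wares standing where they are.

Things in the scene. Friction and masses are not known exactly. Their poses are not given: they have to be found in the camera images.
- post_top (a point): Centre of the top of the spindle's vertical steel post, 76 mm above the table. The post is 24 mm in diameter, tapering to 12 mm over its top 10 mm. Round its foot lies a black rubber foot pad, 56 mm in diameter, which carries the stack: its top is either 10 mm (thin pad) or 20 mm (thick pad) above the table, which differs from time to time. See it, or feel where the first collar comes to rest.
- stand: The fixed spindle; origin on the post's axis at table level, x towards the keeper's column, z up. Blue base plate 6 mm thick, 90 mm wide across y, from 62 mm before the post to 128 mm behind it. A right stack (pad, two collars, one spacer) ends 82 mm above the table, 2.5 mm below the keeper arm. The foot pad not in use lies by itself on the table, fixed, as a spare.
- green_mid (a point): Green glazed ceramic collar: ring of 66 mm outer diameter, 24 mm high, about 0.15 kg. Its wall is solid, bore 29 mm diameter right through; lies flat on the table at the start, loose, somewhere on the right of the robot. This point is the ring's centre, half-way up; z is the ring's axis.
- white_mid (a point): White glazed ceramic collar: ring of 62 mm outer diameter, 22 mm high, about 0.12 kg. Its wall is solid, bore 29 mm diameter right through; lies flat on the table at the start, loose, somewhere on the right of the robot. This point is the ring's centre, half-way up; z is the ring's axis.
- spacer_low_mid (a point): Low cork spacer: ring of 60 mm outer diameter, 16 mm high, about 0.02 kg. With both collars on the thick foot pad it brings the stack to 82 mm above the table. Its wall is solid, bore 29 mm diameter right through; lies flat on the table at the start, loose, somewhere on the right of the robot. This point is the ring's centre, half-way up; z is the ring's axis.
- spacer_high_mid (a point): High cork spacer: ring of 60 mm outer diameter, 26 mm high, about 0.03 kg, otherwise like the low one. With both collars on the thin foot pad it brings the stack to 82 mm above the table. Its wall is solid, bore 29 mm diameter right through; lies flat on the table at the start, loose, somewhere on the right of the robot. This point is the ring's centre, half-way up; z is the ring's axis.
- keeper (a joint): Angle of the yellow keeper arm about its vertical hinge, rad: 0 = shut at a stop, over the post; grows to 2.0 as it swings out to the spindle's +y (robot's left). Starts at 1.3 to 1.75. Stiff (0.1 N m): stays where it is left. The arm is level, 22 mm wide, 135 mm long from the hinge, its underside 84.5 mm and upper side 94.5 mm above the table; a stack 10 mm too high blocks it.
- keeper_hinge (a point): Point on the keeper's hinge axis at the arm's underside, 84.5 mm above the table, on top of a 20 mm column which stands 90 mm from the post; the frame turns with the arm, -x points along the arm to the knob.
- keeper_knob (a point): On the axis of the upright black knob near the keeper arm's end, 125 mm from the hinge, to push or pinch: 18 mm diameter, from 94.5 to 139.5 mm above the table; this point lies 117.5 mm above the table (half-way up). Shut, it stands 35 mm beyond the post.
- green: The green collar; origin at the centre of its underside.
- white: The white collar; origin at the centre of its underside.
- vase: Bystander: blue vase, 90 mm across, 130 mm high; origin at its underside.
- mug: Bystander: terracotta mug, 80 mm across, 90 mm high; origin at its underside.
- bowl: Bystander: white bowl, 130 mm across, 55 mm high; origin at its underside.
- dish: Bystander: small green dish, 80 mm across, 35 mm high; origin at its underside.
- glaze: Bystander: yellow glaze jar, 70 mm across, 110 mm high; origin at its underside.
- brush: Bystander: brush lying on the table, 180 mm long; origin near its middle.

How it is judged (in metres and radians):
On the way, in this order (a step that is already met when the one before it is completed fails the run):
1. the green collar is down on the foot pad (horizontal distance between green_mid and post_top below 0.006 m and angle between green_mid's own z axis and vertical below 0.12 rad and (height (world z) of green_mid between 0.0195 and 0.0245 m or height (world z) of green_mid between 0.0295 and 0.0345 m)), for 0.2 s.
2. the white collar is down on the green one (all of step 1 and horizontal distance between white_mid and post_top below 0.006 m and angle between white_mid's own z axis and vertical below 0.12 rad and z of white_mid in the frame of green_mid between 0.0205 and 0.0255 m), for 0.2 s.
3. the spacer that fills the height lies on the white collar (all of step 2 and ((horizontal distance between spacer_low_mid and post_top below 0.006 m and angle between spacer_low_mid's own z axis and vertical below 0.12 rad and height (world z) of spacer_low_mid between 0.0715 and 0.0765 m and z of spacer_low_mid in the frame of white_mid between 0.0165 and 0.0215 m) or (horizontal distance between spacer_high_mid and post_top below 0.006 m and angle between spacer_high_mid's own z axis and vertical below 0.12 rad and height (world z) of spacer_high_mid between 0.0665 and 0.0715 m and z of spacer_high_mid in the frame of white_mid between 0.0215 and 0.0265 m))), for 0.2 s.
4. the keeper arm is shut (value of joint keeper below 0.1 rad), for 0.2 s.
At the end, for the whole second after the job is handed in: Green collar lies flat on the foot pad, white collar flat on it, and the spacer that brings the stack to 82 mm on top, all round the post (centres within 6 mm of its axis, heights within 2.5 mm of fully home, tilt under 0.12 rad); keeper shut to within 0.10 rad; all released and at rest (all of step 3 and value of joint keeper below 0.1 rad and linear speed of each of green, white below 0.02 m/s); the robot touches nothing.
It fails at once if a ceramic collar is dropped (falls free faster than 0.5 m/s) ((linear speed of green above 0.5 m/s and contact force between the fingers and green below 0.05 N) or (linear speed of white above 0.5 m/s and contact force between the fingers and white below 0.05 N)).
It fails at once if a bystander is moved more than 40 mm (distance of any of vase, mug, bowl, dish, glaze, brush from where it was at the start of the episode above 0.04 m).
It also fails if it takes over 72 s, if anything falls off the work surface, if the arm or the gripper's body presses on something with over 40 N, if the wrist force passes 120 N, or if a joint passes its speed limit or range.

## Working session

There is one attempt and no reset: what is moved stays moved. The work goes in short steps, Python scripts to look and compute and a tool call to move; the robot and the scene stay as the last step left them, time stands still between calls to the robot, and variables do not carry over. Pictures are saved under pics/ and viewed, about 8 in all and at most 12, crops included, and the job is handed in when it is done.

Besides the shell and the picture viewer there is one more tool, called by a JSON object that holds its "name" and its "arguments". move_arm: Moves the arm, as the interface text tells. Its arguments: {"type":"object","properties":{"commands":{"type":"array"},"jaw":{"type":"number"}},"required":["commands"]}

```bash
ls; mkdir -p pics
cat > h.py <<'E'
import numpy as np, cv2
from plant import get_obs, snapshot, calibration, ctrl
from scipy.spatial.transform import Rotation as R
def pose():
    o=get_obs(); T=np.eye(4); T[:3,:3]=R.from_euler('xyz',o['orientation'],degrees=True).as_matrix(); T[:3,3]=o['tool_pos']; return T,o
def shot(name):
    c=calibration(name); T=c['T'] if 'T' in c else pose()[0]@np.array(c['tool_from_camera'])
    p,d=snapshot(name); return p,d,np.array(c['mtx']),c['k1'],np.array(T)
def rays(uv,K,k1):
    uv=np.asarray(uv,float).reshape(-1,1,2)
    s=cv2.undistortPoints(uv,K,np.array([k1,0,0,0,0.])).reshape(-1,2)
    return np.c_[s[:,0],-s[:,1],-np.ones(len(s))]
def onplane(uv,K,k1,T,z):
    r=rays(uv,K,k1)@T[:3,:3].T; o=T[:3,3]; return o+r*((z-o[2])/r[:,2])[:,None]
def cloud(d,K,k1,T):
    v,u=np.mgrid[:480,:640]; r=rays(np.c_[u.ravel(),v.ravel()],K,k1)*d.reshape(-1,1)
    return (r@T[:3,:3].T+T[:3,3]).reshape(480,640,3)
def save(n,p): cv2.imwrite('pics/'+n+'.png',p[:,:,::-1])
E
python3 - <<'E'
from h import *
T,o=pose(); print(o['clock'],T.round(3),o['orientation'])
for n in ('top','side'):
    p,d,K,k1,T=shot(n); save(n,p); np.savez(n,p=p,d=d,K=K,k1=k1,T=T); print(n,T.round(3),K[0,0],k1,(d>0).mean())
E
```

```text
pics
0.0 [[-0.001  0.895 -0.446  0.301]
 [-0.002 -0.446 -0.895  0.604]
 [-1.     0.     0.002  0.226]
 [ 0.     0.     0.     1.   ]] [   5.4635976    89.9036475  -110.99906227]
top [[-2.500e-02  9.970e-01 -7.800e-02  4.900e-01]
 [-1.000e+00 -2.500e-02  3.000e-03  4.000e-02]
 [ 1.000e-03  7.900e-02  9.970e-01  1.019e+00]
 [ 0.000e+00  0.000e+00  0.000e+00  1.000e+00]] 442.05044917290815 -0.016287557398211777 0.9960123697916666
side [[ 0.901  0.287 -0.325  0.15 ]
 [-0.434  0.577 -0.692 -0.845]
 [-0.011  0.765  0.644  0.929]
 [ 0.     0.     0.     1.   ]] 541.129732277783 -0.024584308981196828 0.9960709635416667
```

View pics/top.png

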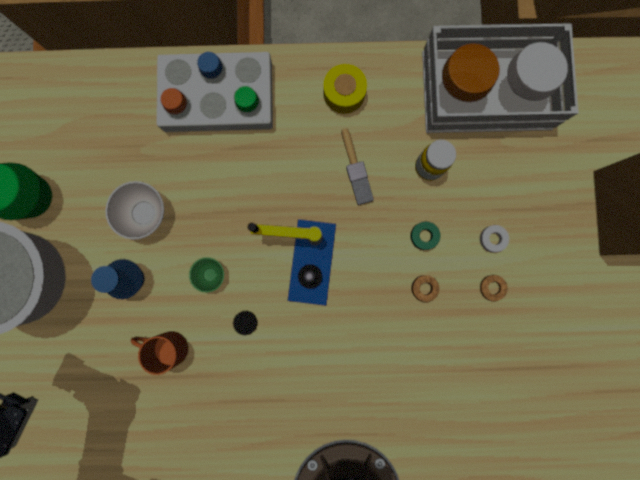

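View pics/side.png

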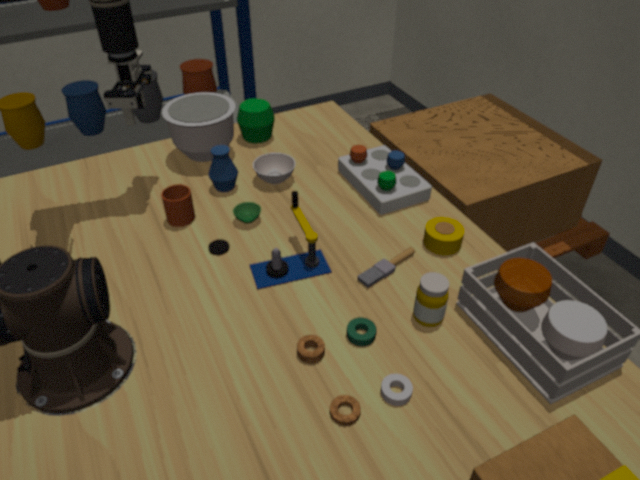

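The top view shows green at (425,236), white at (495,238), corks at (425,288) and (494,288), post at (311,276), hinge at (315,233) and knob at (253,227). The spare pad is at (245,322). The side view agrees.

```bash
cat > m.py <<'E'
from h import *
def load(n):
    z=np.load(n+'.npz'); return z['p'],z['d'],z['K'],float(z['k1']),z['T']
V={n:(load(n),) for n in ('top','side')}
for n in V:
    p,d,K,k1,T=V[n][0]; C=cloud(d,K,k1,T); hsv=cv2.cvtColor(p,cv2.COLOR_RGB2HSV)
    tab=(C[...,0]>.3)&(C[...,0]<.9)&(abs(C[...,1])<.5); 
    t=C[(abs(C[...,2])<.01)&tab]; print(n,'table z',np.median(t[:,2]), t[:,2].std())
    for nm,(x,y) in dict(green=(.57,-.14),white=(.57,-.30),ca=(.45,-.14),cb=(.45,-.30)).items():
        m=(np.hypot(C[...,0]-x,C[...,1]-y)<.065)&(C[...,2]>.006)&(C[...,2]<.04)
        q=C[m]
        if len(q)<20: print(nm,len(q)); continue
        zt=np.percentile(q[:,2],85); top=q[q[:,2]>zt-.003]
        h=dict(green=.024,white=.022,ca=zt,cb=zt)[nm]
        # colour contour fit on top plane
        c,r=cv2.minEnclosingCircle((top[:,:2]*1000).astype(np.float32))
        print(nm,len(q),'ztop',zt.round(4),'bbox mid',((top.min(0)+top.max(0))/2).round(4),'ext',(top.max(0)-top.min(0)).round(3),'circ',np.round(c,1),round(r,1))
    # stand
    blue=(hsv[...,0]>100)&(hsv[...,0]<130)&(hsv[...,1]>120)&(abs(C[...,2])<.02)&(C[...,0]>.35)&(C[...,0]<.7)&(abs(C[...,1]-.1)<.15)
    q=C[blue]; print('blue rect',cv2.minAreaRect((q[:,:2]*1000).astype(np.float32)),np.median(q[:,2]))
    m=(np.hypot(C[...,0]-q[:,0].mean(),C[...,1]-q[:,1].mean())<.2)&(C[...,2]>.06)
    yl=m&(hsv[...,0]>20)&(hsv[...,0]<35)&(hsv[...,1]>150); a=C[yl]
    print('yellow rect',cv2.minAreaRect((a[:,:2]*1000).astype(np.float32)),np.median(a[:,2]))
    k=m&(hsv[...,2]<80)&(C[...,2]>.1); print('knob',k.sum(),C[k].min(0).round(3),C[k].max(0).round(3))
    pt=m&~yl&(C[...,2]<.08); print('post',pt.sum(),C[pt].min(0).round(3),C[pt].max(0).round(3))
    bl=(hsv[...,2]<60)&(C[...,2]>.004)&(C[...,2]<.03)&(np.hypot(C[...,0]-q[:,0].mean(),C[...,1]-q[:,1].mean())<.2)
    n_,lab,st,ce=cv2.connectedComponentsWithStats(bl.astype(np.uint8))
    for i in range(1,n_):
        if st[i,4]>20:
            b=C[lab==i]; print('black',ce[i].round(),st[i,4],b.mean(0).round(3),np.percentile(b[:,2],[10,50,90]).round(4))
E
python3 m.py
```

```text
top table z 0.0006449059184487904 0.00238241782638759
green 337 ztop 0.0263 bbox mid [ 0.5756 -0.1839  0.0264] ext [0.064 0.038 0.006] circ [ 575.6 -192.9] 32.1
white 347 ztop 0.0248 bbox mid [ 0.5649 -0.344   0.0257] ext [0.059 0.038 0.008] circ [ 564.9 -349.3] 29.7
ca 340 ztop 0.0285 bbox mid [ 0.4563 -0.1832  0.0282] ext [0.058 0.043 0.005] circ [ 456.5 -190. ] 29.4
cb 363 ztop 0.0188 bbox mid [ 0.4531 -0.3422  0.0184] ext [0.057 0.045 0.005] circ [ 453.1 -347.1] 28.9
blue rect ((475.8121337890625, 93.39195251464844), (153.29205322265625, 308.8227233886719), 56.53205490112305) 0.006425100408701145
yellow rect ((571.0294799804688, 93.97500610351562), (177.8687744140625, 80.06401824951172), 57.72003173828125) 0.0948515355801931
knob 231 [0.49  0.04  0.101] [0.598 0.186 1.019]
post 93 [0.479 0.057 0.063] [0.5   0.079 0.079]
black [311. 242.] 149 [0.567 0.064 0.01 ] [0.005  0.0082 0.0177]
black [310. 276.] 367 [0.489 0.067 0.02 ] [0.0178 0.0203 0.0228]
black [249. 319.] 201 [0.396 0.208 0.01 ] [0.0078 0.0103 0.0126]
side table z -0.0006088949374525865 0.0023436729141406753
green 305 z
[... 333 characters left out ...]
d [ 0.4525 -0.3416  0.0172] ext [0.059 0.046 0.006] circ [ 452.4 -347.9] 29.8
blue rect ((521.1607055664062, 61.6358757019043), (88.93595123291016, 184.95875549316406), 81.35623931884766) 0.004780814548956291
yellow rect ((585.2073974609375, 113.52014923095703), (152.65274047851562, 29.42765998840332), 82.50878143310547) 0.09357181993866315
knob 87 [0.581 0.165 0.1  ] [0.598 0.191 0.141]
post 116 [0.476 0.044 0.06 ] [0.585 0.076 0.078]
black [223. 249.] 81 [0.394 0.203 0.009] [0.0059 0.0086 0.0113]
black [310. 262.] 161 [0.572 0.053 0.013] [0.0051 0.0135 0.0217]
black [277. 270.] 289 [0.485 0.059 0.017] [0.0088 0.0182 0.0216]
black [364. 283.] 29 [ 0.657 -0.069  0.011] [0.0064 0.0112 0.0166]
```

The pad on the spindle reads about 20 mm (thick) and the spare about 10 mm. So the low cork, the ring at (0.45,-0.35), is the right one. First I square the tool (tool y = world x, tool z = −world y) and go to green.

{"name": "move_arm", "arguments": {"commands": [[[0,0,0,-0.116],[0,0,0,-0.116],[0,0,0,-0.116],[0,0,0,-0.114],[0,1.2,3.8,0],[0,1.4,4.0,0],[0,1.4,4.0,0],[0,1.4,4.0,0]]], "jaw": 8.76}}

```text
clock: 0.9
tool_pos: [0.3549, 0.4445, 0.2261]
orientation: [-24.5, 89.9, -114.4]
force: [2.4, -0.6, 0.7]
opening: 0.0879
```

{"name": "move_arm", "arguments": {"commands": [[[0,1.4,4.0,0],[0,1.4,4.0,0],[0,1.4,4.0,0],[0,1.4,4.0,0],[0,1.4,4.0,0],[0,1.4,4.0,0],[0,1.4,4.0,0],[0,1.4,4.0,0]]]}}

```text
clock: 1.7
tool_pos: [0.4669, 0.1246, 0.2266]
orientation: [-159.3, 90.0, 110.8]
force: [1.1, -0.0, -0.5]
opening: 0.0879
```

{"name": "move_arm", "arguments": {"commands": [[[0,1.4,4.0,0],[0,1.4,4.0,0],[0,1.4,4.0,0],[1,1.4,4.0,0],[2,1.4,4.0,0],[2,1.4,4.0,0],[1,1.4,4.0,0],[0,1.4,4.0,0]]]}}

```text
clock: 2.5
tool_pos: [0.5779, -0.1953, 0.1641]
orientation: [-99.0, 89.8, 171.0]
force: [0.8, 0.8, 0.2]
opening: 0.0876
```

```bash
sed -i 's/green=(.57,-.14),white=(.57,-.30),ca=(.45,-.14),cb=(.45,-.30)/green=(.575,-.192),white=(.565,-.349),ca=(.456,-.19),cb=(.453,-.348)/; s/<.065)/<.045)/' m.py
python3 m.py | egrep 'green|white|ca |cb '
python3 - <<'E'
from h import *
T0,o=pose(); print(T0.round(3),o['opening'])
p,d,K,k1,T=shot('wrist'); save('w1',p); np.savez('w1',p=p,d=d,K=K,k1=k1,T=T)
print(calibration('wrist')['tool_from_camera'],T.round(3),(d>0).mean(), np.percentile(d,[5,50,95]))
E
```

```text
green 598 ztop 0.0263 bbox mid [ 0.5755 -0.1971  0.0264] ext [0.064 0.064 0.006] circ [ 576.2 -196.6] 33.1
white 552 ztop 0.0249 bbox mid [ 0.5648 -0.3554  0.0257] ext [0.06  0.061 0.007] circ [ 565.1 -355.5] 31.0
ca 494 ztop 0.0285 bbox mid [ 0.4563 -0.191   0.0282] ext [0.058 0.058 0.005] circ [ 456.6 -191.1] 29.7
cb 481 ztop 0.0188 bbox mid [ 0.4531 -0.3488  0.019 ] ext [0.057 0.058 0.006] circ [ 453.3 -348.4] 30.0
green 635 ztop 0.0239 bbox mid [ 0.5745 -0.1981  0.0243] ext [0.064 0.065 0.007] circ [ 574.6 -198.5] 33.4
white 717 ztop 0.0232 bbox mid [ 0.5638 -0.3542  0.0237] ext [0.061 0.062 0.007] circ [ 563.  -354.3] 32.2
ca 580 ztop 0.0264 bbox mid [ 0.4556 -0.1914  0.027 ] ext [0.059 0.059 0.007] circ [ 455.  -191.3] 29.9
cb 630 ztop 0.0174 bbox mid [ 0.4525 -0.3487  0.0176] ext [0.059 0.061 0.006] circ [ 452.5 -348.7] 30.5
[[-0.004  1.    -0.     0.578]
 [ 0.001 -0.    -1.    -0.195]
 [-1.    -0.004 -0.001  0.164]
 [ 0.     0.     0.     1.   ]] 0.0875589236392256
[[ 7.09908607e-04  3.09947536e-01 -9.50753397e-01 -1.57765835e-01]
 [-4.10823436e-04  9.50753646e-01  3.09947310e-01  8.49077243e-02]
 [ 9.99999664e-01  1.70557514e-04  8.02281908e-04  1.47880194e-04]
 [ 0.00000000e+00  0.00000000e+00  0.00000000e+00  1.00000000e+00]] [[-0.001  0.95   0.314  0.663]
 [-1.    -0.    -0.001 -0.196]
 [-0.001 -0.314  0.95   0.322]
 [ 0.     0.     0.     1.   ]] 0.9960904947916667 [0.06733901 0.29705259 0.361584  ]
```

View pics/w1.png

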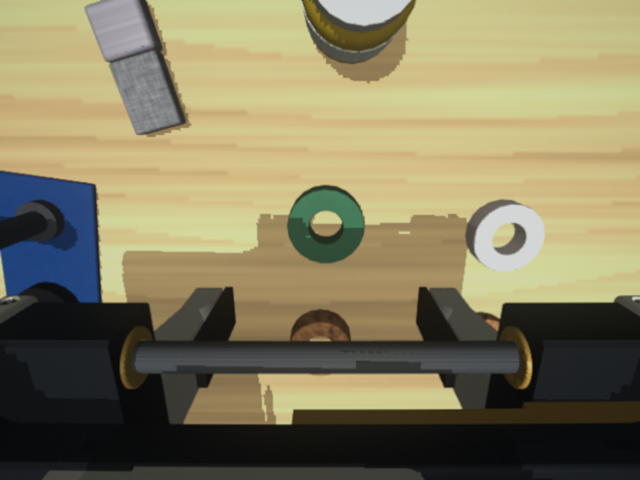

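Green ring at (327,223), white ring at (505,235), low cork hidden behind the right finger, post at left (40,215). Now I refine the ring position with the wrist depth.

```bash
cat >> h.py <<'E'
def ring(S,x,y,h,rad=.045):
    p,d,K,k1,T=S; C=cloud(d,K,k1,T); m=(np.hypot(C[...,0]-x,C[...,1]-y)<rad)&(C[...,2]>h-.006)&(C[...,2]<h+.006)
    n,lab,st,_=cv2.connectedComponentsWithStats(m.astype(np.uint8)); i=1+st[1:,4].argmax(); m=(lab==i).astype(np.uint8)
    cs,_=cv2.findContours(m,cv2.RETR_EXTERNAL,cv2.CHAIN_APPROX_NONE); c=max(cs,key=len)[:,0,:]
    P=onplane(c,K,k1,T,h); e=cv2.fitEllipse((P[:,:2]*1000).astype(np.float32)); return np.round(e[0],1),np.round(e[1],1),m.sum()
E
python3 - <<'E'
from h import *
def load(n):
    z=np.load(n+'.npz'); return z['p'],z['d'],z['K'],float(z['k1']),z['T']
for n in('top','side','w1'):
    S=load(n)
    for nm,x,y,h in (('g',.575,-.197,.024),('w',.564,-.355,.022),('lo',.453,-.3485,.016)):
        if n=='w1' and nm=='lo': continue
        print(n,nm,*ring(S,x,y,h))
    if n!='w1':
        p,d,K,k1,T=S; C=cloud(d,K,k1,T); m=(np.hypot(C[...,0]-.489,C[...,1]-.062)<.04)&(C[...,2]>.071)&(C[...,2]<.09); print('post',m.sum(),C[m].mean(0),np.argwhere(m).mean(0))
E
```

```text
top g [ 575.8 -196.5] [63.7 64.9] 553
top w [ 565.1 -355. ] [59.6 62.7] 483
top lo [ 453.2 -348.8] [57.6 60.2] 448
post 59 [0.49002726 0.06822478 0.07485881] [275.76271186 308.88135593]
side g [ 572.8 -199.6] [63.3 66.2] 484
side w [ 563.4 -355.8] [60.3 63.3] 581
side lo [ 451.9 -349.6] [57.8 60.5] 567
post 26 [0.48866816 0.06724171 0.07360536] [250.11538462 275.61538462]
w1 g [ 576.1 -195.1] [64.2 65. ] 3716
w1 w [ 565.5 -351.6] [60.4 62.4] 3165
```

{"name": "move_arm", "arguments": {"commands": [[[3,-0.2,0.1,0],[4,0,0,0],[4,0,0,0],[3,0,0,0],[1.2,0,0,0],[0.6,0,0,0],[0,0,0,0],[0,0,0,0]]]}}

```text
clock: 3.35
tool_pos: [0.5781, -0.1947, 0.0101]
orientation: [82.9, 89.9, -7.0]
force: [0.3, 0.9, 1.1]
opening: 0.087
```

{"name": "move_arm", "arguments": {"commands": [[[0,0,0,0],[0,0,0,0],[0,0,0,0],[0,0,0,0],[0,0,0,0],[0,0,0,0],[0,0,0,0]]], "jaw": 5.5}}

```text
clock: 4.05
tool_pos: [0.5773, -0.1947, 0.0092]
orientation: [73.5, 90.0, -16.5]
force: [-2.1, 0.6, 6.6]
opening: 0.0651
```

{"name": "move_arm", "arguments": {"commands": [[[-1,0,0,0],[-2.5,0,0,0],[-3.5,0,0,0],[-3.5,-0.7,-1.5,0],[-2.5,-1.5,-3,0],[-1,-1.5,-3,0],[0,-1.5,-3,0],[0,-1.5,-3,0]]]}}

```text
clock: 4.85
tool_pos: [0.5091, -0.0587, 0.1493]
orientation: [121.0, 89.9, 31.0]
force: [0.4, 0.4, -1.7]
opening: 0.065
```

{"name": "move_arm", "arguments": {"commands": [[[0,-1.5,-3,0],[0,-1.5,-3,0],[0,-1.5,-3,0],[0,-1.5,-2.4,0],[0,-1.0,-1.2,0],[0,-0.4,-0.2,0],[0,0,0,0],[0,0,0,0]]]}}

```text
clock: 5.65
tool_pos: [0.4361, 0.068, 0.1487]
orientation: [104.9, 90.0, 14.9]
force: [0.9, -1.1, -2.0]
opening: 0.0647
```

Run:
```python
from h import *
T0,o=pose(); print(T0.round(4),o['opening'],o['force'])
p,d,K,k1,T=shot('wrist'); save('w2',p); np.savez('w2',p=p,d=d,K=K,k1=k1,T=T)
```

```text
[[ 2.000e-04  1.000e+00  1.000e-04  4.361e-01]
 [ 0.000e+00  1.000e-04 -1.000e+00  6.800e-02]
 [-1.000e+00  2.000e-04 -0.000e+00  1.487e-01]
 [ 0.000e+00  0.000e+00  0.000e+00  1.000e+00]] 0.06472421184655086 [ 0.93644708 -1.07623161 -1.9774262 ]
```

View pics/w2.png

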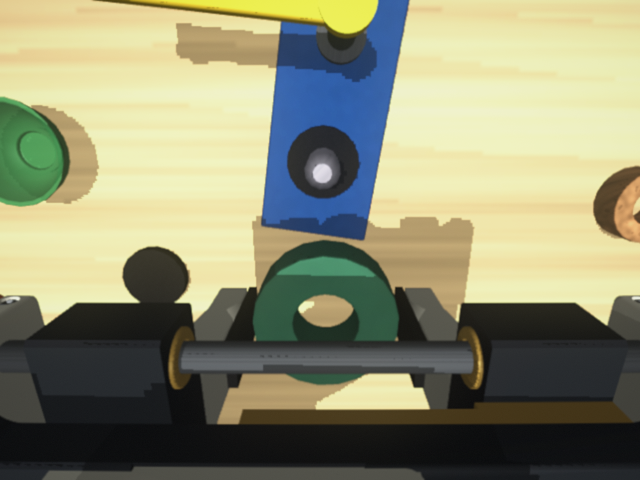

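The wrist view shows the post top at (322,172) inside the black pad, and the green ring held centred at (327,310).

```bash
cat >> h.py <<'E'
def wload(n):
    z=np.load(n+'.npz'); return z['p'],z['d'],z['K'],float(z['k1']),z['T']
def post(S,x=.489,y=.067,zt=.076):
    p,d,K,k1,T=S; C=cloud(d,K,k1,T); m=(np.hypot(C[...,0]-x,C[...,1]-y)<.02)&(abs(C[...,2]-zt)<.0035)
    uv=np.argwhere(m)[:,::-1]; c=uv.mean(0); return c.round(1),m.sum(),onplane([c],K,k1,T,zt)[0].round(4)
def held(S,T0,Rout):
    "outer top rim of the held ring: circle fit in tool y,z"
    p,d,K,k1,T=S; C=cloud(d,K,k1,T); t=(C-T0[:3,3])@T0[:3,:3]
    m=(abs(t[...,1])<.045)&(abs(t[...,2])<.031)&(t[...,0]>-.03)&(t[...,0]<.02)
    q=t[m]; h=np.histogram(q[:,0],np.arange(-.03,.021,.001)); return t,m,h
E
python3 - <<'E'
from h import *
S=wload('w2'); print(post(S))
p,d,K,k1,T=S; C=cloud(d,K,k1,T)
m=(np.hypot(C[...,0]-.489,C[...,1]-.067)<.026)&(p.max(2)<70)&(abs(C[...,2]-.02)<.015); print('pad z',np.percentile(C[m][:,2],[10,50,90]))
g=[[.0002,1,0],[0,0,-1],[-1,0,0]]
T0=np.eye(4);T0[:3,:3]=g;T0[:3,3]=[.4361,.068,.1487]
t,m,h=held(S,T0,.033); print(h[0])
q=t[m]; zt=q[:,0];
E
```

```text
(array([322.1, 172.5]), np.int64(463), array([0.4895, 0.0701, 0.076 ]))
pad z [0.0187613  0.01964866 0.02061458]
[   0    0    0    0    0    0    0    0    0    0    0    0    1   21
 1162 4885 2126  284  134  115  129  139  126  141  156  144  158  160
  155  145  152  134  153  131  143  140  121   81   27    6    0    0
    0    0    0    0    0    0    0    0]
```

```bash
cat >> h.py <<'E'
def heldfit(S,T0,Rout):
    from scipy.optimize import least_squares
    t,m,h=held(S,T0,Rout); xt=-.0295+.001*h[0].argmax()
    mm=((abs(t[...,1])<.045)&(abs(t[...,2])<.04)&(abs(t[...,0]-xt)<.0025)).astype(np.uint8)
    cs,_=cv2.findContours(mm,cv2.RETR_EXTERNAL,cv2.CHAIN_APPROX_NONE); c=max(cs,key=len)[:,0,:]
    p,d,K,k1,T=S; P=onplane(c,K,k1,T,T0[2,3]-xt); q=(P-T0[:3,3])@T0[:3,:3]; q=q[(q[:,1]>.004)&(abs(q[:,2])<.028)]
    s=least_squares(lambda v:np.hypot(q[:,1]-v[0],q[:,2]-v[1])-Rout,[0,0],loss='soft_l1',f_scale=.001)
    return 'topx',xt,'cy,cz',s.x.round(4),'rms',np.sqrt(np.mean(s.fun**2)).round(5),len(q)
E
python3 - <<'E'
from h import *
S=wload('w2'); T0=np.eye(4);T0[:3,:3]=[[.0002,1,0],[0,0,-1],[-1,0,0]];T0[:3,3]=[.4361,.068,.1487]
print(heldfit(S,T0,.033))
E
```

```text
('topx', np.float64(-0.014499999999999999), 'cy,cz', array([-0.0025, -0.0001]), 'rms', np.float64(0.00977), 218)
```

```bash
sed -i 's/q=q\[(q\[:,1\]>.004)&(abs(q\[:,2\])<.028)\]/q=q[(q[:,1]>.004)\&(abs(q[:,2])<.028)\&(np.hypot(q[:,1],q[:,2])>.024)]/' h.py
python3 - <<'E'
from h import *
S=wload('w2'); T0=np.eye(4);T0[:3,:3]=[[.0002,1,0],[0,0,-1],[-1,0,0]];T0[:3,3]=[.4361,.068,.1487]
print(heldfit(S,T0,.033))
E
```

```text
('topx', np.float64(-0.014499999999999999), 'cy,cz', array([-0.0019, -0.    ]), 'rms', np.float64(0.00029), 150)
```

{"name": "move_arm", "arguments": {"commands": [[[0,1.5,-0.15,0],[0,2.2,0,0],[0,1.3,0,0],[0,0.5,0,0],[0,0,0,0],[0,0,0,0]]]}}

```text
clock: 6.3
tool_pos: [0.4903, 0.0694, 0.1482]
orientation: [-70.5, 89.9, -160.6]
force: [-0.6, -0.7, -1.2]
opening: 0.0655
```

{"name": "move_arm", "arguments": {"commands": [[[2,0.05,0,0],[2,0,0,0],[1.5,0,0,0],[1,0,0,0],[0.6,0,0,0],[0.6,0,0,0],[0.1,0,0,0],[0,0,0,0]]]}}

```text
clock: 7.1
tool_pos: [0.4915, 0.0699, 0.0708]
orientation: [110.1, 90.0, 20.1]
force: [0.7, 0.6, -0.2]
opening: 0.0649
```

No contact, so it is threaded. Continuing down.

{"name": "move_arm", "arguments": {"commands": [[[0.8,0,0,0],[0.8,0,0,0],[0.8,0,0,0],[0.8,0,0,0],[0.4,0,0,0],[0.2,0,0,0],[0.2,0,0,0],[0,0,0,0]]]}}

```text
clock: 7.9
tool_pos: [0.4914, 0.0698, 0.0304]
orientation: [-61.6, 90.0, -151.6]
force: [0.5, -0.4, -2.0]
opening: 0.0649
```

{"name": "move_arm", "arguments": {"commands": [[[0.1,0,0,0],[0.1,0,0,0],[0,0,0,0]]]}}

```text
clock: 8.2
tool_pos: [0.4916, 0.07, 0.0292]
orientation: [108.6, 90.0, 18.6]
force: [-1.2, -0.7, 4.0]
opening: 0.0653
```

{"name": "move_arm", "arguments": {"commands": [[[0,0,0,0],[0,0,0,0],[0,0,0,0],[0,0,0,0],[-1,0,0,0],[-2,0,0,0],[-3,0,0,0],[-3,0,0,0]]], "jaw": 8.7}}

```text
clock: 9.0
tool_pos: [0.4911, 0.0696, 0.12]
orientation: [-49.8, 90.0, -139.8]
force: [0.4, 0.9, -0.2]
opening: 0.087
```

Run:
```python
from h import *
print(pose()[1]['force'],pose()[1]['opening'])
for n in('top','side'):
    S=shot(n)
    p,d,K,k1,T=S; C=cloud(d,K,k1,T); hs=cv2.cvtColor(p,cv2.COLOR_RGB2HSV)
    for X,nm in(((.489,.069),'spindle'),((.576,-.196),'old')):
        m=(np.hypot(C[...,0]-X[0],C[...,1]-X[1])<.045)&(hs[...,0]>65)&(hs[...,0]<95)&(hs[...,1]>100)&(C[...,2]<.06)
        print(n,nm,m.sum(),C[m].mean(0).round(4) if m.any() else '',np.percentile(C[m][:,2],[10,50,90]) if m.any() else '')
```

```text
[ 0.40216657  0.88337843 -0.17721009] 0.08695376993258844
top spindle 0  
top old 0  
side spindle 354 [0.4843 0.0529 0.0383] [0.02609534 0.04117527 0.0445507 ]
side old 0
```

Green is seated (top at about 44 mm). Now the white collar.

{"name": "move_arm", "arguments": {"commands": [[[0,0.4,2,0],[0,0.7,4,0],[0,0.7,4,0],[0,0.7,4,0],[0,0.7,4,0],[0,0.7,4,0],[0,0.7,4,0],[0,0.7,4,0]]]}}

```text
clock: 9.9
tool_pos: [0.5444, -0.2319, 0.1189]
orientation: [90.9, 90.0, 0.9]
force: [0.7, 0.9, 0.4]
opening: 0.0874
```

{"name": "move_arm", "arguments": {"commands": [[[0,0.7,4,0],[0,0.7,4,0],[0,0.9,3,0],[0,0.5,1.4,0],[2,0,0,0],[0,0,0,0],[0,0,0,0]]]}}

```text
clock: 10.6
tool_pos: [0.572, -0.3536, 0.0985]
orientation: [-105.1, 89.9, 164.9]
force: [0.6, 0.3, 0.4]
opening: 0.087
```

Run:
```python
from h import *
print(pose()[0][:3,3]); S=shot('wrist'); print(ring(S,.565,-.354,.022)); save('w3',S[0])
try: print(ring(S,.453,-.349,.016))
except Exception as e: print(e)
```

```text
[ 0.57203631 -0.35360454  0.09847252]
(array([ 565.7, -353.3]), array([60.2, 61.5]), np.uint64(4767))
(array([ 452.4, -347.2]), array([37.2, 63.4]), np.uint64(1793))
```

{"name": "move_arm", "arguments": {"commands": [[[2,-0.5,0,0],[3,-0.2,0,0],[2.5,0,0,0],[1,0,0,0],[0.6,0,0,0],[0,0,0,0],[0,0,0,0]]]}}

```text
clock: 11.35
tool_pos: [0.5664, -0.3544, 0.0089]
orientation: [65.8, 89.9, -24.2]
force: [0.2, 0.6, -0.2]
opening: 0.0872
```

{"name": "move_arm", "arguments": {"commands": [[[0,0,0,0],[0,0,0,0],[0,0,0,0],[0,0,0,0],[0,0,0,0],[0,0,0,0],[0,0,0,0]]], "jaw": 5.2}}

```text
clock: 12.05
tool_pos: [0.5656, -0.3542, 0.0079]
orientation: [60.5, 90.0, -29.5]
force: [-0.3, 0.7, 5.3]
opening: 0.0617
```

{"name": "move_arm", "arguments": {"commands": [[[-1,0,0,0],[-2.5,0,0,0],[-3.5,0,0,0],[-3.5,-0.5,-1.8,0],[-2.5,-1.1,-3.6,0],[-1,-1.1,-3.6,0],[0,-1.1,-3.6,0],[0,-1.1,-3.6,0]]]}}

```text
clock: 12.85
tool_pos: [0.5158, -0.191, 0.1483]
orientation: [101.6, 89.9, 11.6]
force: [0.7, 1.8, -1.0]
opening: 0.0615
```

{"name": "move_arm", "arguments": {"commands": [[[0,-1.1,-3.6,0],[0,-1.1,-3.6,0],[0,-1.1,-3.6,0],[0,-1.1,-3.6,0],[0,-1.1,-3.6,0],[0,-1.1,-3.6,0],[0,-0.8,-2.5,0],[0,-0.5,-1.6,0]]]}}

```text
clock: 13.65
tool_pos: [0.4366, 0.0663, 0.148]
orientation: [142.2, 90.0, 52.3]
force: [0.4, -1.2, -1.2]
opening: 0.0618
```

{"name": "move_arm", "arguments": {"commands": [[[0,-0.3,-0.5,0],[0,0,0,0],[0,0,0,0]]]}}

```text
clock: 13.95
tool_pos: [0.4343, 0.0694, 0.1476]
orientation: [-45.2, 90.0, -135.1]
force: [-0.2, -0.6, -1.8]
opening: 0.0615
```

Run:
```python
from h import *
T0,o=pose(); print(T0[:3,3],T0[2,:3],o['opening']); S=shot('wrist'); save('w4',S[0]); print(heldfit(S,T0,.031),post(S))
print('green',ring(S,.489,.069,.044))
```

```text
[0.4343438  0.06937284 0.14763915] [-9.99999994e-01 -7.89969164e-05  7.85684656e-05] 0.061527730226395884
('topx', np.float64(-0.013499999999999998), 'cy,cz', array([-0.0008,  0.    ]), 'rms', np.float64(0.00029), 156) (array([324.2, 169.9]), np.int64(477), array([0.4895, 0.0702, 0.076 ]))
green (array([489.8,  70. ]), array([64.3, 64.4]), np.uint64(5437))
```

{"name": "move_arm", "arguments": {"commands": [[[0,1.5,-0.05,0],[0,2.2,0,0],[0,1.3,0,0],[0,0.55,0,0],[0,0,0,0],[0,0,0,0]]]}}

```text
clock: 14.6
tool_pos: [0.4893, 0.0699, 0.1472]
orientation: [-71.1, 89.9, -161.1]
force: [-0.4, 0.8, -0.6]
opening: 0.0621
```

{"name": "move_arm", "arguments": {"commands": [[[2,0,0,0],[2,0,0,0],[1.5,0,0,0],[1,0,0,0],[0.6,0,0,0],[0.6,0,0,0],[0.1,0,0,0],[0,0,0,0]]]}}

```text
clock: 15.4
tool_pos: [0.49, 0.0704, 0.0698]
orientation: [102.8, 90.0, 12.9]
force: [-0.8, 0.4, -2.5]
opening: 0.0618
```

{"name": "move_arm", "arguments": {"commands": [[[0.6,0,0,0],[0.5,0,0,0],[0.3,0,0,0],[0.2,0,0,0],[0.1,0,0,0],[0,0,0,0]]]}}

```text
clock: 16.0
tool_pos: [0.4898, 0.0703, 0.0524]
orientation: [-52.7, 90.0, -142.7]
force: [-0.1, -0.3, -1.9]
opening: 0.0617
```

{"name": "move_arm", "arguments": {"commands": [[[0.1,0,0,0],[0,0,0,0]]]}}

```text
clock: 16.2
tool_pos: [0.4901, 0.0704, 0.0519]
orientation: [106.3, 90.0, 16.3]
force: [-1.1, 0.0, 2.0]
opening: 0.0616
```

Contact (force up about 4 N). Releasing, then going for the low cork at (0.4525,-0.348).

{"name": "move_arm", "arguments": {"commands": [[[0,0,0,0],[0,0,0,0],[0,0,0,0],[0,0,0,0],[-1,0,0,0],[-2,0,0,0],[-3,0,0,0],[-2,0,0,0]]], "jaw": 8.7}}

```text
clock: 17.0
tool_pos: [0.4905, 0.0705, 0.134]
orientation: [105.4, 89.9, 15.5]
force: [1.0, -0.1, 0.7]
opening: 0.0867
```

Run:
```python
from h import *
print(pose()[0][:3,3])
for n in('wrist','side'):
    S=shot(n); C=cloud(S[1],*S[2:]); m=(np.hypot(C[...,0]-.4895,C[...,1]-.07)<.032)&(np.hypot(C[...,0]-.4895,C[...,1]-.07)>.016)&(C[...,2]>.05)&(C[...,2]<.08)
    print(n,m.sum(),C[m].mean(0).round(4),np.percentile(C[m][:,2],[10,50,90]).round(4))
    save('seat_'+n,S[0])
print(ring(shot('side'),.453,-.349,.016))
```

```text
[0.49048138 0.07046821 0.13402726]
wrist 4959 [0.4925 0.0705 0.065 ] [0.0643 0.0655 0.0664]
side 289 [0.4874 0.0637 0.063 ] [0.0561 0.0641 0.0665]
(array([ 451.9, -349.7]), array([57.8, 60.5]), np.uint64(568))
```

White's top is at 66 mm, so it is home. Next is the low cork.

{"name": "move_arm", "arguments": {"commands": [[[0,0,2,0],[0,-0.4,4,0],[0,-0.4,4,0],[0,-0.4,4,0],[0,-0.4,4,0],[0,-0.4,4,0],[0,-0.4,4,0],[0,-0.4,4,0]]]}}

```text
clock: 17.95
tool_pos: [0.4611, -0.2312, 0.1311]
orientation: [-102.7, 89.9, 167.4]
force: [1.8, 0.2, 0.1]
opening: 0.0873
```

{"name": "move_arm", "arguments": {"commands": [[[0,-0.4,4,0],[0,-0.4,4,0],[0,-0.2,3,0],[1,0,0.8,0],[2,0,0,0],[0,0,0,0],[0,0,0,0]]]}}

```text
clock: 18.65
tool_pos: [0.4515, -0.3471, 0.101]
orientation: [-106.3, 89.9, 163.7]
force: [0.9, 0.3, -0.1]
opening: 0.087
```

Run:
```python
from h import *
print(pose()[0][:3,3]); S=shot('wrist'); print(ring(S,.453,-.348,.016)); save('w5',S[0])
```

```text
[ 0.4514572  -0.3471158   0.10103348]
(array([ 453.7, -347.2]), array([58.3, 59.3]), np.uint64(4234))
```

{"name": "move_arm", "arguments": {"commands": [[[2,0.15,0,0],[3,0,0,0],[2.5,0,0,0],[1.4,0,0,0],[0.6,0,0,0],[0,0,0,0],[0,0,0,0]]]}}

```text
clock: 19.4
tool_pos: [0.4544, -0.3478, 0.0077]
orientation: [64.6, 89.9, -25.3]
force: [0.7, 0.1, -0.3]
opening: 0.087
```

{"name": "move_arm", "arguments": {"commands": [[[0,0,0,0],[0,0,0,0],[0,0,0,0],[0,0,0,0],[0,0,0,0],[0,0,0,0],[0,0,0,0]]], "jaw": 5.0}}

```text
clock: 20.1
tool_pos: [0.4536, -0.3478, 0.0069]
orientation: [52.3, 90.0, -37.7]
force: [0.1, 0.7, 5.3]
opening: 0.0594
```

{"name": "move_arm", "arguments": {"commands": [[[-1,0,0,0],[-2.5,0,0,0],[-3.5,0,0,0],[-3.5,0,-1.8,0],[-2.5,-0.1,-3.6,0],[-1.5,-0.2,-3.6,0],[0,-0.2,-3.6,0],[0,-0.2,-3.6,0]]]}}

```text
clock: 20.9
tool_pos: [0.4464, -0.1845, 0.1528]
orientation: [93.1, 89.9, 3.0]
force: [0.2, 0.2, 0.8]
opening: 0.0591
```

{"name": "move_arm", "arguments": {"commands": [[[0,-0.2,-3.6,0],[0,-0.2,-3.6,0],[0,-0.2,-3.6,0],[0,-0.2,-3.6,0],[0,-0.2,-3.6,0],[0,-0.2,-3.6,0],[0,0,-2.5,0],[0,0,-1.2,0]]]}}

```text
clock: 21.7
tool_pos: [0.4343, 0.0691, 0.1521]
orientation: [128.3, 89.9, 38.4]
force: [-0.6, -0.4, 0.0]
opening: 0.0592
```

{"name": "move_arm", "arguments": {"commands": [[[0,0,-0.2,0],[0,0,0,0],[0,0,0,0]]]}}

```text
clock: 22.0
tool_pos: [0.4342, 0.0684, 0.1515]
orientation: [-60.3, 90.0, -150.4]
force: [0.3, 0.7, 0.0]
opening: 0.0593
```

Run:
```python
from h import *
T0,o=pose(); print(T0[:3,3],T0[2,:3],o['opening']); S=shot('wrist'); save('w6',S[0]); print(heldfit(S,T0,.030),post(S))
print('white',ring(S,.489,.069,.066))
```

```text
[0.43419381 0.06844362 0.15150468] [-9.99999910e-01 -3.68069722e-04  2.09703291e-04] 0.05928999762010627
('topx', np.float64(-0.008499999999999997), 'cy,cz', array([-0.0007, -0.    ]), 'rms', np.float64(0.00032), 152) (array([322.6, 168.8]), np.int64(467), array([0.4896, 0.0702, 0.076 ]))
white (array([489.3,  70.4]), array([60.4, 60.5]), np.uint64(5447))
```

{"name": "move_arm", "arguments": {"commands": [[[0,1.5,-0.18,0],[0,2.2,0,0],[0,1.3,0,0],[0,0.55,0,0],[0,0,0,0],[0,0,0,0]]]}}

```text
clock: 22.65
tool_pos: [0.4893, 0.0707, 0.1512]
orientation: [-71.6, 89.9, -161.7]
force: [-0.1, -0.9, -0.4]
opening: 0.0594
```

{"name": "move_arm", "arguments": {"commands": [[[2,0,0,0],[2,0,0,0],[1.5,0,0,0],[0.8,0,0,0],[0.5,0,0,0],[0.5,0,0,0],[0.2,0,0,0],[0,0,0,0]]]}}

```text
clock: 23.45
tool_pos: [0.4899, 0.0712, 0.0767]
orientation: [115.8, 90.0, 25.9]
force: [0.1, -1.3, -0.1]
opening: 0.059
```

{"name": "move_arm", "arguments": {"commands": [[[0.15,0,0.1,0],[0.1,0,0,0],[0.1,0,0,0],[0.05,0,0,0],[0,0,0,0]]]}}

```text
clock: 23.95
tool_pos: [0.49, 0.0701, 0.0729]
orientation: [94.6, 90.0, 4.6]
force: [-0.3, -1.1, 3.5]
opening: 0.059
```

{"name": "move_arm", "arguments": {"commands": [[[0,0,0,0],[0,0,0,0],[0,0,0,0],[0,0,0,0],[-1,0,0,0],[-2.5,0,0,0],[-4,0,0,0],[-3,0,0,0]]], "jaw": 8.7}}

```text
clock: 24.75
tool_pos: [0.4902, 0.0701, 0.1803]
orientation: [97.5, 89.9, 7.5]
force: [1.1, 0.0, 0.7]
opening: 0.0869
```

Run:
```python
from h import *
T0,o=pose(); print(T0[:3,3])
S=shot('wrist'); save('w7',S[0]); print('cork',ring(S,.489,.07,.082))
C=cloud(S[1],*S[2:]); rr=np.hypot(C[...,0]-.4895,C[...,1]-.07); m=(rr<.03)&(rr>.016)&(C[...,2]>.06); print(np.percentile(C[m][:,2],[10,50,90]))
S=shot('side'); save('s2',S[0][150:400,150:480]); p,d,K,k1,T=S; C=cloud(d,K,k1,T)
m=(p.max(2)<70)&(C[...,2]>.1)&(C[...,2]<.145)&(np.hypot(C[...,0]-.588,C[...,1]-.18)<.03); print('knob side',m.sum(),C[m].mean(0),C[m].min(0),C[m].max(0))
hs=cv2.cvtColor(p,cv2.COLOR_RGB2HSV); y=(hs[...,0]>20)&(hs[...,0]<35)&(hs[...,1]>150)&(abs(C[...,2]-.0945)<.004)&(C[...,0]<.65)&(C[...,1]>0)
q=C[y]; print('arm',y.sum(),cv2.minAreaRect((q[:,:2]*1000).astype(np.float32)),q.min(0),q.max(0))
S=shot('wrist'); C=cloud(S[1],*S[2:]); hs=cv2.cvtColor(S[0],cv2.COLOR_RGB2HSV); y=(hs[...,0]>20)&(hs[...,0]<35)&(hs[...,1]>150)&(abs(C[...,2]-.0945)<.004); print('wrist arm',y.sum(),C[y].min(0),C[y].max(0))
```

```text
[0.4902476  0.07009962 0.18029886]
cork (array([490. ,  70.2]), array([58.2, 59.2]), np.uint64(3829))
[0.08123888 0.28042818 0.28918219]<stdin>:6: RuntimeWarning: Mean of empty slice.
  ret = um.true_divide(
Traceback (most recent call last):
ValueError: zero-size array to reduction operation minimum which has no identity
```

View pics/s2.png

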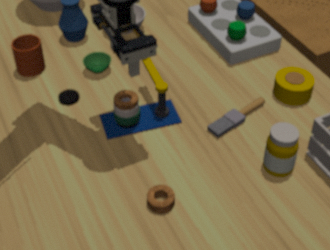

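View pics/w7.png

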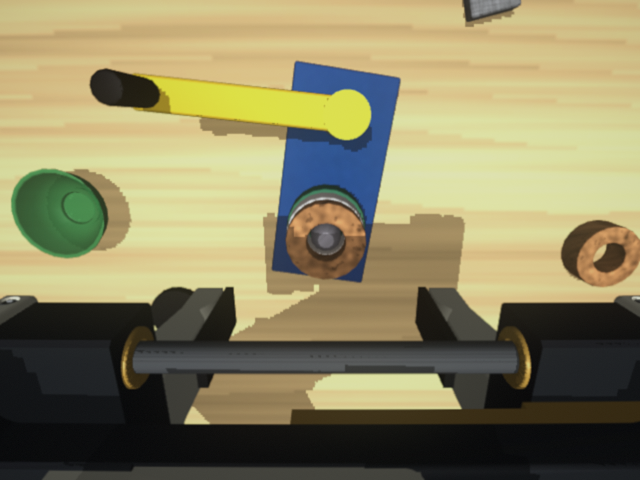

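The stack stands properly: cork ring at (326,240), hinge disc at (347,114), knob top at (107,87), base at (146,93).

Run:
```python
from h import *
S=shot('wrist');p,d,K,k1,T=S
hg=onplane([[347,115]],K,k1,T,.0945)[0]; kn=onplane([[107,87]],K,k1,T,.1395)[0]; print('hinge',hg,'knob',kn,np.linalg.norm(hg-kn+[0,0,.045]))
P=np.array([.4895,.0702]); u=(hg[:2]-P); print('post-hinge',np.linalg.norm(u)); u/=np.linalg.norm(u); print(u)
a0=np.arctan2(-u[1],-u[0]); a=np.arctan2(*(kn-hg)[:2][::-1]); print('keeper',(a0-a)%(2*np.pi))
H=P+.09*u; print('H',H)
for k in np.r_[np.linspace((a0-a)%(2*np.pi),0,9)]:
    print(round(k,3),(H+.125*np.array([np.cos(a0-k),np.sin(a0-k)])).round(4))
```

```text
hinge [0.58077483 0.057758   0.0945    ] knob [0.59376599 0.18328579 0.1395    ] 0.1261982451271411
post-hinge 0.09211893508859784
[ 0.9908368  -0.13506453]
keeper 1.5384428935645624
H [0.57867531 0.05804419]
1.538 [0.5915 0.1824]
1.346 [0.5675 0.1825]
1.154 [0.544  0.1781]
0.962 [0.5216 0.1693]
0.769 [0.5014 0.1563]
0.577 [0.4841 0.1398]
0.385 [0.4702 0.1202]
0.192 [0.4603 0.0983]
0.0 [0.4548 0.0749]
```

{"name": "move_arm", "arguments": {"commands": [[[0,2,-2.2,0],[0,2.5,-2.8,0],[0,2.5,-2.8,0],[0,2,-2.2,0],[0,1.2,-1.3,0],[0,0,0,0],[0,0,0,0]]]}}

```text
clock: 25.6
tool_pos: [0.5912, 0.1829, 0.1763]
orientation: [-62.3, 89.9, -152.3]
force: [-0.8, 0.5, -0.5]
opening: 0.0871
```

Run:
```python
from h import *
T0,o=pose(); print(T0[:3,3]); S=shot('wrist'); p,d,K,k1,T=S; save('w8',p); C=cloud(d,K,k1,T)
m=(abs(C[...,2]-.1395)<.003)&(np.hypot(C[...,0]-.592,C[...,1]-.183)<.03); c=np.argwhere(m)[:,::-1].mean(0); print(m.sum(),c,onplane([c],K,k1,T,.1395))
m=(abs(C[...,2]-.082)<.004)&(np.hypot(C[...,0]-.4895,C[...,1]-.07)<.035); print('cork top',m.sum(),C[m].mean(0))
```

```text
[0.59118138 0.18290676 0.17634256]
678 [328.16224189 273.01179941] [[0.59217451 0.18132994 0.1395    ]]
cork top 78 [0.47210338 0.09053787 0.08130294]
```

{"name": "move_arm", "arguments": {"commands": [[[2,0.05,0.15,0],[2.5,0,0,0],[1.7,0,0,0],[0.8,0,0,0],[0,0,0,0],[0,0,0,0]]]}}

```text
clock: 26.25
tool_pos: [0.5926, 0.1815, 0.1085]
orientation: [107.9, 89.9, 17.9]
force: [0.6, 0.2, 0.3]
opening: 0.0873
```

{"name": "move_arm", "arguments": {"commands": [[[0,0,0,0],[0,0,0,0],[0,0,0,0],[0,0,0,0],[0,0,0,0],[0,0,0,0],[0,0,0,0],[0,0,0,0]]], "jaw": 1.5}}

```text
clock: 27.05
tool_pos: [0.5923, 0.1816, 0.1075]
orientation: [-52.5, 90.0, -142.4]
force: [-0.7, 0.7, 1.0]
opening: 0.0286
```

{"name": "move_arm", "arguments": {"commands": [[[0,0,0,0],[0,0,0,0],[0,0,0,0],[0,0,0,0]]]}}

```text
clock: 27.45
tool_pos: [0.5922, 0.1814, 0.1075]
orientation: [-38.1, 90.0, -128.1]
force: [0.7, -1.3, -0.0]
opening: 0.0173
```

{"name": "move_arm", "arguments": {"commands": [[[0,-1.2,-0.05,0],[0,-1.2,0.05,0],[0,-1.2,0.17,0],[0,-1.15,0.27,0],[0,-1.15,0.4,0],[0,-1.1,0.5,0],[0,-1.05,0.6,0],[0,-0.97,0.7,0]]]}}

```text
clock: 28.25
tool_pos: [0.5003, 0.1583, 0.1076]
orientation: [178.8, 89.7, 88.9]
force: [-10.2, 19.8, 0.2]
opening: 0.0174
```

Shutting to about 0.75 rad left, but with about 22 N of radial load: the assumed arc is slightly off. I loosen the jaw to a cage and push with one finger the rest of the way.

{"name": "move_arm", "arguments": {"commands": [[[0,0,0,0],[0,0,0,0],[0,0,0,0],[0,-0.2,0.3,0],[0,-0.8,0.8,0],[0,-0.8,0.8,0]]], "jaw": 3.0}}

```text
clock: 28.85
tool_pos: [0.4832, 0.1366, 0.1073]
orientation: [-150.2, 89.9, 119.8]
force: [-3.0, 4.7, 0.3]
opening: 0.0303
```

```bash
cat > kn.py <<'E'
from h import *
import sys
T0,o=pose(); print(T0[:3,3],o['opening'],o['force']); S=shot('wrist'); p,d,K,k1,T=S; save(sys.argv[1],p); C=cloud(d,K,k1,T)
m=(abs(C[...,2]-.1395)<.003)&(np.hypot(C[...,0]-T0[0,3],C[...,1]-T0[1,3])<.03)&(p.max(2)<90); c=np.argwhere(m)[:,::-1].mean(0); print(m.sum(),c,onplane([c],K,k1,T,.1395))
E
python3 kn.py w9
```

```text
[0.48323593 0.13658727 0.10725132] 0.03026639265488215 [-3.01232461  4.70336159  0.2856374 ]
1506 [316.62217795 326.32868526] [[0.49158665 0.13994373 0.1395    ]]
```

View pics/w9.png

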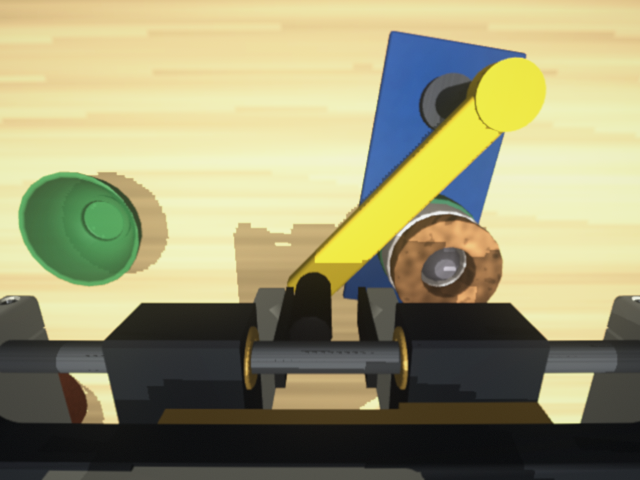

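The arm is caged at (313,310), with the hinge disc at (508,95). The arm passes clear over the cork. Continuing.

{"name": "move_arm", "arguments": {"commands": [[[0,-0.3,0.75,0],[0,-0.35,0.75,0],[0,-0.35,0.75,0],[0,-0.4,0.75,0],[0,-0.35,0.75,0],[0,-0.35,0.7,0],[0,0,0,0]]]}}

```text
clock: 29.6
tool_pos: [0.4628, 0.0906, 0.1077]
orientation: [5.7, 90.0, -84.4]
force: [-0.2, -0.3, 0.4]
opening: 0.03
```

```bash
python3 kn.py w10
```

```text
[0.46277547 0.09061733 0.10767539] 0.029995408589985208 [-0.20328708 -0.34426068  0.39212302]
885 [319.59096045 327.18418079] [[0.47045825 0.09288215 0.1395    ]]
```

{"name": "move_arm", "arguments": {"commands": [[[0,-0.2,0.7,0],[0,-0.2,0.7,0],[0,-0.15,0.5,0],[0,-0.05,0.3,0],[0,0,0.2,0],[0,0,0,0]]]}}

```text
clock: 30.25
tool_pos: [0.4571, 0.069, 0.1075]
orientation: [173.6, 89.8, 83.6]
force: [-3.9, 10.1, 1.2]
opening: 0.0302
```

10 N of resistance, so it is at the stop. Releasing, retreating upward and checking.

{"name": "move_arm", "arguments": {"commands": [[[0,0,-0.3,0],[0,0,0,0],[0,0,0,0],[-1.5,0,0,0],[-3,0,0,0],[-4,-1,0,0],[-3,-1.5,0,0],[0,0,0,0]]], "jaw": 4.5}}

```text
clock: 31.05
tool_pos: [0.4331, 0.0711, 0.2268]
orientation: [116.1, 89.6, 26.1]
force: [0.9, 0.5, -0.6]
opening: 0.0449
```

Run:
```python
from h import *
T0,o=pose(); print(T0[:3,3],o['force'])
for n in('wrist','top','side'):
    S=shot(n); p,d,K,k1,T=S; save('f_'+n,p); C=cloud(d,K,k1,T); hs=cv2.cvtColor(p,cv2.COLOR_RGB2HSV)
    y=((hs[...,0]>20)&(hs[...,0]<35)&(hs[...,1]>150)&(abs(C[...,2]-.0945)<.006)&(np.hypot(C[...,0]-.52,C[...,1]-.066)<.1))
    q=(C[y][:,:2]*1000).astype(np.float32)
    if len(q)<20: continue
    v=cv2.fitLine(q,cv2.DIST_HUBER,0,.01,.01).ravel(); print(n,len(q),v,'arm dir angle',np.degrees(np.arctan2(v[1],v[0])),'stand dir',np.degrees(np.arctan2(-.135,.991)))
    for a,b in(((.4895,.0702),'')):
        pass
```

```text
[0.43311982 0.07110948 0.22676168] [ 0.92858699  0.47923581 -0.56535523]
wrist 5718 [ 9.8897159e-01 -1.4810550e-01  5.3144464e+02  6.4018974e+01] arm dir angle -8.517153 stand dir -7.7574257861790334Traceback (most recent call last):
  File "<stdin>", line 9, in <module>
ValueError: not enough values to unpack (expected 2, got 0)
```

View pics/f_wrist.png

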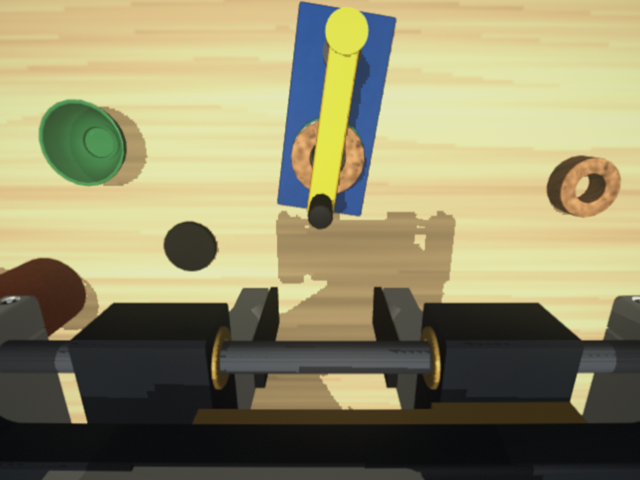

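Run:
```python
from h import *
S=shot('side'); p,d,K,k1,T=S; save('f_side',p[200:330,200:350].repeat(4,0).repeat(4,1))
```

```text
(no output)
```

View pics/f_side.png

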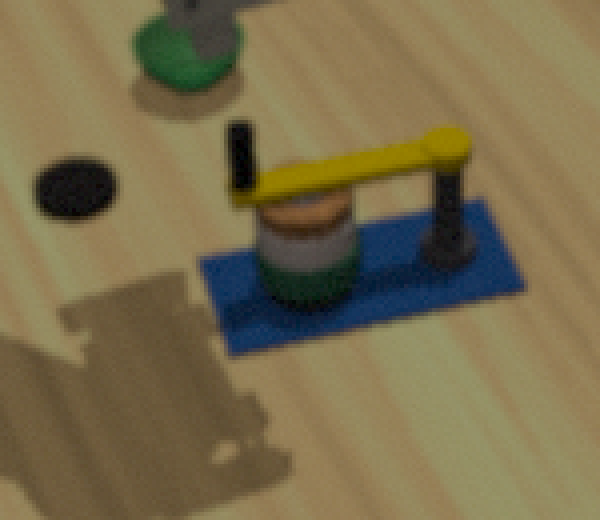

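The keeper arm lies along the stand's axis (-8.5° against about -7.8 to -8.6°) over a straight green, white, cork stack, and the gripper is clear.

```bash
python3 -c "
from plant import *
print(get_obs()['clock']); print(close_job())"
```

```text
31.15
the job is handed in; nothing more can be done
None
```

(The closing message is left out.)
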